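# Line up the ceramic jars by shade

### The arm

A 6-joint arm with a two-finger parallel gripper is mounted at the origin on the work surface. World frame = base frame: x ahead of the robot, y to its left, z up, the work surface at z = 0. Lengths are in mm, angles in rad, forces in N, time in s.
With the tool pointing down it reaches from about 325 to 875 mm from the base axis. Payload 4.4 kg.
Tool frame: the origin (TCP) lies on the centre line of the jaws, within the pads' length; the fingertips stand ahead of it and the grasp point (between the pads) lies 6 mm ahead of it (ctrl.tcp_to_tips is the z of the fingertips in the tool frame, in mm); z points along the fingers, y is the line along which they close (so a half turn about z gives the same grasp; the last joint's range is limited). The gripper opens to 85 mm and grips with 20 to 120 N. Pads are 22 mm wide; open, the fingers measure 114 mm over their backs; the gripper's body (76 mm by 85 mm) begins 54 mm behind the grasp point. The pads swing forward as they close: fully open they stand 13 mm farther back than shut.
Start: joints at [-1.296, 0.207, 1.542, -0, 1.393, -0.15], TCP at [237.492, -523.665, 256.282] pointing down, gripper open.
Joint ranges: [-2.73, 2.73], [-0.86, 2.22], [0.23, 2.46], [-1.11, 4.25], [0.08, 2.63], [-2.82, 2.82]. Speed limits (rad/s): [2.79, 2.79, 3.14, 3.14, 3.14, 3.14].

### API

Orientations are given as a 3x3 rotation matrix whose columns are the frame's x, y, z axes.
In Python, from plant import ctrl, sensors, optics gives the robot as it stands. Calls block until the motion is done:
- ctrl.move_ptp(position, orientation): joint-space move of the TCP to a pose.
- ctrl.move_l(position, rot=None, vel=150, threshold=None): straight line of the TCP; rot=None keeps the orientation; vel is the mean speed in mm/s. With threshold (N) it stops when the force on the tool has changed by that much, and returns True; else False.
- ctrl.set_joints(angles): joint-space move.
- ctrl.gripper_to(opening, force=None): finger opening in mm; force is the grip in N (None keeps the last); returns when the fingers have stopped.
- ctrl.hold(seconds).
- ctrl.solve_ik(position, orientation): joint angles nearest the present ones, or None.
- sensors.read_state(): the state.
- optics.grab_frame(name): name is "scene" or "top"; returns (picture, depth): 480x640x3 uint8, red, green, blue; 480x640 float32, mm along the optical axis (not along the pixel's ray), 0 where there is no reading.
- optics.camera_params(name): a dict with "mtx" (3x3 intrinsics, pixels), "k1" (the pictures are not rectified: a ray, as slopes to the right and down, at radius r is drawn at 1 + k1 r^2 times it, then the intrinsics apply), "R" (3x3) and "t" (3): a world point X has camera coordinates R X + t. Camera axes: x right, y down, z forward; pixel columns grow to the right and rows downward; lengths in mm; the calibration is good to about 2 mm. A picture is of the moment at which its call begins. camera_params takes no time and is no camera call.
A pose or a line that the arm cannot do raises ctrl.MotionError and nothing moves.
- ctrl.finish_job(): hands the job in; it is judged then, once.
The state is a dict: "t": time; "q": joint angles; "qvel": joint speeds; "tau": joint torques, N m; "eef_pos": TCP position; "eef_rot": TCP orientation; "force": force on the tool from outside, world axes, zero at the start; "wrist_torque": the same for the moment, N m; "grip_width": finger opening in mm; "grasp_force": force on a finger pad.
Only numpy, scipy, OpenCV 4.12 (cv2) and the standard library are available. Lean on these libraries where they do the work, as an engineer would, in place of code of your own. Each camera call takes 0.05 s, during which the arm holds its last target. There are 200 camera calls.

### The job

Stand the four ceramic jars with tooth-coloured caps in the grey jar rack in order of shade, one to a compartment: the lightest in the compartment next to the white mixing palette, then step by step darker to the darkest at the green rinsing pot. Keep the jars upright and set each one down on the rack's floor rather than dropping it. Leave the blue-capped jar, the tweezers and the carver where they are.

Things in the scene. Friction and masses are not known exactly. Their poses are not given: they have to be found in the camera images.
- jar_ivory: closed ceramic-powder jar, an upright cylinder 36 mm in diameter and 52 mm high, about 70 g, white body with a near-white ivory screw cap (the top 18 mm) and a label band of the same colour; origin at the centre of its underside, z up; shade 1 of 4, the lightest. At the start it stands on the mat
- jar_sand: closed ceramic-powder jar, an upright cylinder 36 mm in diameter and 52 mm high, about 70 g, white body with a sandy yellow screw cap (the top 18 mm) and a label band of the same colour; origin at the centre of its underside, z up; shade 2 of 4. At the start it stands on the mat
- jar_caramel: closed ceramic-powder jar, an upright cylinder 36 mm in diameter and 52 mm high, about 70 g, white body with a caramel brown screw cap (the top 18 mm) and a label band of the same colour; origin at the centre of its underside, z up; shade 3 of 4. At the start it stands on the mat
- jar_chestnut: closed ceramic-powder jar, an upright cylinder 36 mm in diameter and 52 mm high, about 70 g, white body with a very dark chestnut-brown screw cap (the top 18 mm) and a label band of the same colour; origin at the centre of its underside, z up; shade 4 of 4, the darkest. At the start it stands on the mat
- rack: grey open-topped jar rack, fixed, lying on the mat: 66 mm (its x) by 252 mm (its y) and 12 mm high, walls and floor 4 mm thick; four compartments in a row along its y, each 58 by 58 mm inside with a dark liner, their centres at y = -93, -31, +31 and +93 mm (x = 0) in the rack's frame. Origin at the centre of its underside, z up; a jar standing in it has its own origin 4 mm above the rack's origin, and the compartment walls rise 8 mm beside it
- palette: white square ceramic mixing palette with six round blue wells, 80 by 80 mm, 10 mm high, fixed at one end of the rack, 178 mm from the rack's centre along the rack's +y or -y (which end changes from start to start); origin at the centre of its underside. It marks the light end of the row
- pot: open green glass rinsing pot, 64 mm in diameter, 55 mm high, fixed at the other end of the rack, 178 mm from its centre; origin at the centre of its underside. It marks the dark end of the row
- jar_blue: bystander: a jar of the same shape and size as the others but with a bright blue cap and band; not part of the row. Standing on the mat among the other jars; origin at the centre of its underside
- tweezers: bystander: steel tweezers lying flat on the mat between the jars, 150 mm long along its x, 10 mm wide, 8 mm high, 30 g; origin at the centre of its underside
- carver: bystander: wax carver with a red handle and steel tips lying flat on the mat between the jars, 150 mm long along its x, 8 mm thick, 30 g; origin at the centre of its underside
There are look-alikes about, which are no part of the job. Several things look just like the jar_sand: the one meant starts farthest from the robot's base.

How it is judged (in metres and radians):
At the end, for the whole second after the job is handed in: The jars stand in the rack ivory, sand, caramel, chestnut from the palette to the pot: each within 14 mm of its compartment's centre, on its floor (within 5 mm), upright within 0.12 rad, at rest. Blue-capped jar, tweezers and carver are within 30 mm of their start (((y of palette in the frame of rack above 0 m and y of jar_ivory in the frame of rack between 0.079 and 0.107 m and y of jar_sand in the frame of rack between 0.017 and 0.045 m and y of jar_caramel in the frame of rack between -0.045 and -0.017 m and y of jar_chestnut in the frame of rack between -0.107 and -0.079 m) or (y of palette in the frame of rack below 0 m and y of jar_ivory in the frame of rack between -0.107 and -0.079 m and y of jar_sand in the frame of rack between -0.045 and -0.017 m and y of jar_caramel in the frame of rack between 0.017 and 0.045 m and y of jar_chestnut in the frame of rack between 0.079 and 0.107 m)) and x of jar_ivory in the frame of rack between -0.014 and 0.014 m and z of jar_ivory in the frame of rack between 0 and 0.009 m and angle between each of jar_ivory, jar_sand, jar_caramel, jar_chestnut's own z axis and vertical below 0.12 rad and linear speed of each of jar_ivory, jar_sand, jar_caramel, jar_chestnut below 0.02 m/s and angular speed of each of jar_ivory, jar_sand, jar_caramel, jar_chestnut below 0.3 rad/s and x of jar_sand in the frame of rack between -0.014 and 0.014 m and z of jar_sand in the frame of rack between 0 and 0.009 m and x of jar_caramel in the frame of rack between -0.014 and 0.014 m and z of jar_caramel in the frame of rack between 0 and 0.009 m and x of jar_chestnut in the frame of rack between -0.014 and 0.014 m and z of jar_chestnut in the frame of rack between 0 and 0.009 m and distance of each of jar_blue, tweezers, carver from where it was at the start of the episode below 0.03 m); the robot touches nothing.
It fails at once if a jar is tipped over (tilted more than 0.8 rad) (angle between any of jar_ivory, jar_sand, jar_caramel, jar_chestnut, jar_blue's own z axis and vertical above 0.8 rad).
It fails at once if a jar is dropped or thrown (faster than 0.6 m/s while no finger touches it, a fall of about 20 mm) ((linear speed of jar_ivory above 0.6 m/s and contact force between the fingers and jar_ivory below 0.05 N) or (linear speed of jar_sand above 0.6 m/s and contact force between the fingers and jar_sand below 0.05 N) or (linear speed of jar_caramel above 0.6 m/s and contact force between the fingers and jar_caramel below 0.05 N) or (linear speed of jar_chestnut above 0.6 m/s and contact force between the fingers and jar_chestnut below 0.05 N)).
It fails at once if the blue-capped jar, the tweezers or the carver is moved by more than 30 mm (distance of any of jar_blue, tweezers, carver from where it was at the start of the episode above 0.03 m).
It also fails if it takes over 80 s, if anything falls off the work surface, if the arm or the gripper's body presses on something with over 40 N, if the wrist force passes 120 N, or if a joint passes its speed limit or range.

## Working session

There is one attempt and no reset: what is moved stays moved. The work goes in short steps, each a Python script; the robot and the scene stay as the last script left them, time stands still between calls to the robot, and variables do not carry over. Pictures are saved under pics/ and viewed, at most 14 in all, crops included, and the job is handed in when it is done.

```bash
mkdir -p pics; ls; python3 - <<'E'
from plant import ctrl,sensors,optics
import cv2,numpy as np
for n in("top","scene"):
    p,d=optics.grab_frame(n); np.savez(f"pics/{n}0.npz",p=p,d=d); cv2.imwrite(f"pics/{n}0.png",p[...,::-1]); print(n,optics.camera_params(n))
print(ctrl.tcp_to_tips,sensors.read_state()["t"])
E
```

```text
pics
top {'mtx': array([[609.60741438,   0.        , 320.64290476],
       [  0.        , 609.60741438, 232.95813637],
       [  0.        ,   0.        ,   1.        ]]), 'k1': -0.18833279723604446, 'R': array([[-0.01355851, -0.99987166, -0.00853452],
       [-0.99645032,  0.01422034, -0.08297316],
       [ 0.08308388,  0.00737924, -0.99651524]]), 't': array([  18.12086366,  448.70381177, 1061.03101734])}
scene {'mtx': array([[526.96006843,   0.        , 322.53356465],
       [  0.        , 526.96006843, 246.16588971],
       [  0.        ,   0.        ,   1.        ]]), 'k1': -0.04965203269364441, 'R': array([[-0.69896517,  0.71512006, -0.0071406 ],
       [ 0.53802562,  0.51924106, -0.66401594],
       [-0.47114342, -0.46796584, -0.74768432]]), 't': array([ 322.18211943, -210.37326861, 1276.6654504 ])}
25.0 0.1
```

View pics/top0.png

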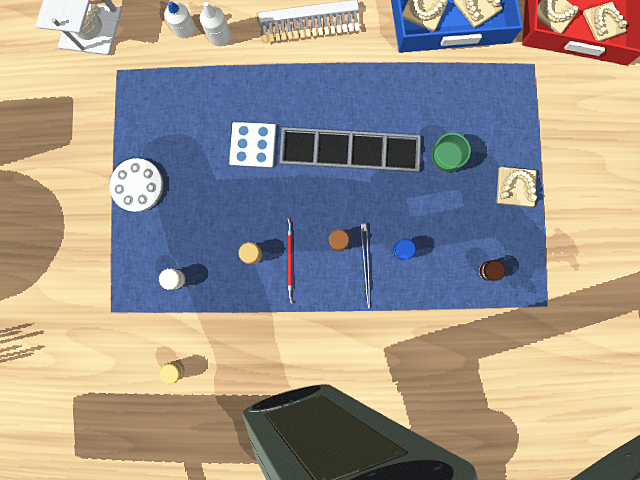

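View pics/scene0.png

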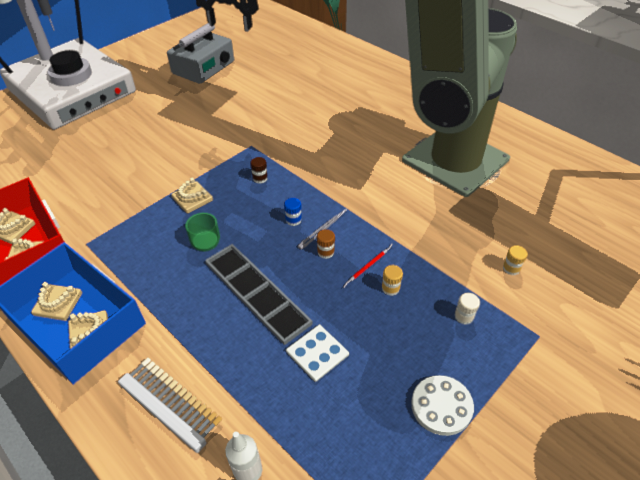

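The top view shows ivory (172,279), caramel (339,240), chestnut (492,270) and blue (404,249). The carver is at (291,260) and the tweezers at (366,265). The rack spans (280–420, 128–170), with the palette at its left end (252,145) and the pot at its right end (452,152).

Sand candidates are (250,253) on the mat and (170,372) on bare wood. The base projects near (331,490), so the one on the mat is farther away, and it also matches "stands on the mat". I'll confirm it in a crop and measure.

```bash
cat > loc.py <<'E'
import numpy as np,cv2
from plant import optics
def cloud(n,d):
    c=optics.camera_params(n); K=c["mtx"]
    v,u=np.mgrid[:480,:640]; pts=np.stack([u,v],-1).reshape(-1,1,2).astype(float)
    xy=cv2.undistortPoints(pts,K,np.array([c["k1"],0,0,0,0.])).reshape(480,640,2)
    P=np.dstack([xy*d[...,None],d])-c["t"]
    W=P@c["R"]; W[d<=0]=np.nan
    return W
def jar(W,u,v,r=26,zr=(44,60)):
    S=W[max(v-r,0):v+r,max(u-r,0):u+r].reshape(-1,3); S=S[(S[:,2]>zr[0])&(S[:,2]<zr[1])]
    (c,rad)=cv2.minEnclosingCircle(S[:,:2].astype(np.float32))
    return c,rad,S.mean(0),len(S)
E
python3 - <<'E'
from loc import *
f=np.load("pics/top0.npz");p,d=f["p"],f["d"]; W=cloud("top",d)
for n,u,v in[("ivory",172,279),("sand",250,253),("decoy",170,372),("caramel",339,240),("chestnut",492,270),("blue",404,249)]:
    c,r,m,k=jar(W,u,v); print(n,np.round(c,1),round(r,1),m.round(1),k,"dist",round(np.hypot(*c)))
S=W[120:178,272:428].reshape(-1,3); S=S[(S[:,2]>8)&(S[:,2]<18)]
u=W[145,252],W[152,452]; print(u)
S=S[(S[:,1]<W[145,277,1])&(S[:,1]>W[150,424,1])]
print(cv2.minAreaRect(S[:,:2].astype(np.float32)),len(S),S.mean(0))
print([W[y,x].round(1) for y,x in[(100,200),(220,200),(220,450),(300,330),(148,300),(150,400)]])
for n,u,v in[("carver",291,260),("tweez",366,265)]:
    S=W[v-50:v+50,u-12:u+12].reshape(-1,3);S=S[S[:,2]>4]; print(n,cv2.minAreaRect(S[:,:2].astype(np.float32)))
cv2.imwrite("pics/crop1.png",cv2.resize(p[220:400,140:380,::-1],None,fx=3.2,fy=3.2,interpolation=cv2.INTER_CUBIC))
E
```

```text
ivory [370.6 274.9] 18.7 [370.6 273.5  54.9] 356 dist 461
sand [414.9 135.8] 18.2 [414.8 135.3  55.4] 349 dist 437
decoy [205.9 277.3] 18.8 [206.8 276.5  52.2] 345 dist 345
caramel [435.5 -18.8] 18.3 [435.1 -18.7  55.5] 344 dist 436
chestnut [ 377.  -288.7] 19.0 [ 376.9 -287.4   54.9] 357 dist 475
blue [ 417.7 -133.5] 18.4 [ 417.6 -133.    55.3] 349 dist 439
(array([611.63301942, 134.48931947,  12.09973925]), array([ 594.31690678, -229.63240303,   10.67764981]))
((603.3643188476562, -44.45240783691406), (266.6474609375, 106.27252197265625), 89.22412872314453) 3128 [601.52575142 -42.61481818  11.27877331]
[array([702.4, 233.7,   2.7]), array([476.8, 230.6,   4.3]), array([ 470.2, -222.4,    5.1]), array([330. ,  -3.1,   4.3]), array([604.9,  47.3,   9.7]), array([ 599.7, -134.8,    5.7])]
carver ((403.65155029296875, 66.53682708740234), (41.56045150756836, 177.71847534179688), 89.46755981445312)
tweez ((392.745849609375, -67.44628143310547), (41.539451599121094, 177.40736389160156), 88.87844848632812)
```

View pics/crop1.png

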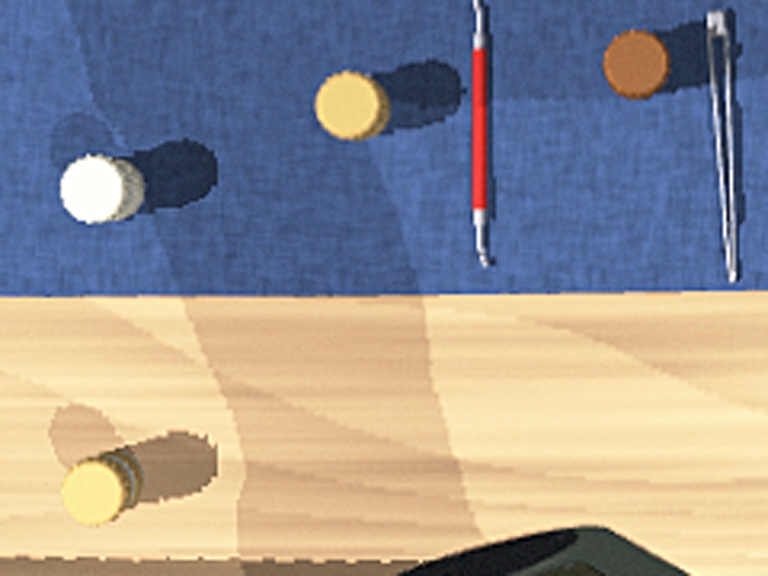

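The crop confirms the sand jar at crop (350,105), which is pixel (250,253). It is on the mat, 437 mm from the base, against 345 mm for the decoy at crop (95,490). The carver and tweezers run roughly along world x, so I'll close the fingers along x. Next I'll get the rack pose from its dark liners and place ivory first.

```bash
cat > go.py <<'E'
from loc import *
from plant import ctrl,sensors
def plane(n,uv,z):
    c=optics.camera_params(n)
    s=cv2.undistortPoints(np.array(uv,float).reshape(-1,1,2),c["mtx"],np.array([c["k1"],0,0,0,0.])).reshape(-1,2)
    r=np.c_[s,np.ones(len(s))]@c["R"]; C=-c["R"].T@c["t"]
    return C+r*((z-C[2])/r[:,2])[:,None]
def slots():
    p=np.load("pics/top0.npz")["p"][120:178,272:428]
    _,_,st,ce=cv2.connectedComponentsWithStats((p.max(2)<70).astype(np.uint8))
    i=[k for k in range(1,len(st)) if st[k,4]>400]
    return plane("top",sorted((ce[i]+[272,120]).tolist()),8)   # palette end first
def rot():
    R=[np.array([[0,s,0],[s,0,0],[0,0,-1.]]) for s in(1,-1)]
    return R
def pick_place(src,dst,R,H=135):
    g=lambda xy,z:[xy[0],xy[1],z]
    ctrl.gripper_to(80,force=30); ctrl.move_ptp(g(src,H),R); ctrl.move_l(g(src,43),vel=120)
    ctrl.gripper_to(25,force=30); s=sensors.read_state(); print("grip",s["grip_width"],s["grasp_force"])
    if s["grip_width"]<32: raise SystemExit("missed")
    ctrl.move_l(g(src,H),vel=150); ctrl.move_l(g(dst,H),vel=250); ctrl.move_l(g(dst,57),vel=120)
    hit=ctrl.move_l(g(dst,42),vel=15,threshold=4); s=sensors.read_state()
    print("hit",hit,s["eef_pos"].round(1) if hasattr(s["eef_pos"],"round") else s["eef_pos"],s["force"])
    ctrl.gripper_to(60); ctrl.move_l(g(dst,H),vel=150); print("t",sensors.read_state()["t"])
E
python3 - <<'E'
from go import *
S=slots(); print(S.round(1))
c=np.diff(S,axis=0); print(np.linalg.norm(c,axis=1))
q=[ctrl.solve_ik([370.6,274.5,43],R) for R in rot()]; print(q)
q2=[ctrl.solve_ik([377,-288.5,43],R) for R in rot()]; print(q2)
E
```

```text
[[ 607.9   50.2    8. ]
 [ 603.6  -12.     8. ]
 [ 598.9  -73.5    8. ]
 [ 594.  -135.2    8. ]]
[62.32301847 61.76575087 61.83720663]
[array([ 4.49502304e-01,  2.73912434e-01,  1.97513350e+00, -4.44089210e-16,
        8.92546723e-01,  4.49502304e-01]), array([ 4.49502304e-01,  2.73912434e-01,  1.97513350e+00, -4.44089210e-16,
        8.92546723e-01, -2.69209035e+00])]
[array([-8.35783903e-01,  2.97432572e-01,  1.94252275e+00, -4.44089210e-16,
        9.01637333e-01, -8.35783903e-01]), array([-8.35783903e-01,  2.97432572e-01,  1.94252275e+00, -4.44089210e-16,
        9.01637333e-01,  2.30580875e+00])]
```

The liner centres come out 62 mm apart, as specified. Placing ivory now.

```bash
python3 - <<'E'
from go import *
pick_place([370.6,274.2],slots()[0],rot()[0])
for n in("scene","top"):
    p,d=optics.grab_frame(n); cv2.imwrite(f"pics/{n}1.png",p[...,::-1])
E
```

```text
grip 35.658480390200694 29.901858866214752
hit True [607.8  50.2  47.7] [-0.12596241 -0.26764055  4.70558929]
t 9.3833
```

View pics/scene1.png

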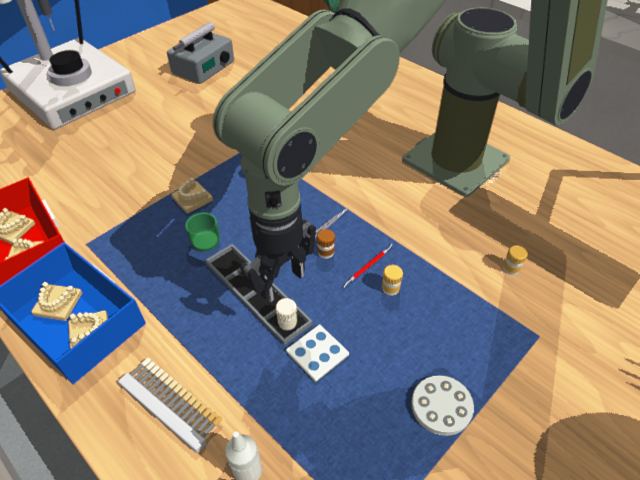

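Ivory stands upright at (287,313) in the compartment next to the palette, and contact came at the expected height. I'll place the other three the same way.

```bash
python3 - <<'E'
from go import *
S=slots();R=rot()[0]
for s,k in(([414.9,135.6],1),([435.3,-18.8],2),([377,-288.2],3)): pick_place(s,S[k],R)
ctrl.move_ptp([330,-330,250],R)
f,d=optics.grab_frame("top"); cv2.imwrite("pics/top2.png",f[...,::-1]); W=cloud("top",d)
c=optics.camera_params("top")
for s in S:
    X=c["R"]@np.array([s[0],s[1],55])+c["t"]; uv,_=cv2.projectPoints(X.reshape(1,3),np.zeros(3),np.zeros(3),c["mtx"],np.array([c["k1"],0,0,0,0.]))
    u,v=uv.ravel().round().astype(int); j=jar(W,u,v,20,(50,66)); print(s.round(1)[:2],np.round(j[0],1),round(j[1],1),j[2].round(1),f[v,u])
j=jar(W,404,249); print("blue",j[0]); print(sensors.read_state()["t"])
E
```

```text
grip 35.10838833110158 29.87281233072281
hit True [603.6 -12.   47.8] [-0.55027897 -0.00913094  4.57832258]
t 16.4917
grip 35.360873859624874 29.89751547574997
hit True [598.9 -73.5  47.8] [-0.05941714  0.57403586  4.14376041]
t 23.0917
grip 35.62749236191879 29.927451610565186
hit True [ 594.  -135.1   47.7] [-0.04753152  0.61817269  4.53136163]
t 30.525
[607.9  50.2] [607.   51.7] 18.6 [606.2  51.3  59.2] [254 253 249]
[603.6 -12. ] [602.6 -12.1] 18.7 [601.9 -11.8  59.1] [238 210 129]
[598.9 -73.5] [597.9 -73.6] 18.6 [597.2 -73.4  59.2] [167 111  67]
[ 594.  -135.2] [ 593.6 -135.7] 18.6 [ 593.1 -134.6   59.4] [73 42 29]
blue (417.96234130859375, -133.56358337402344)
31.8833
```

View pics/top2.png

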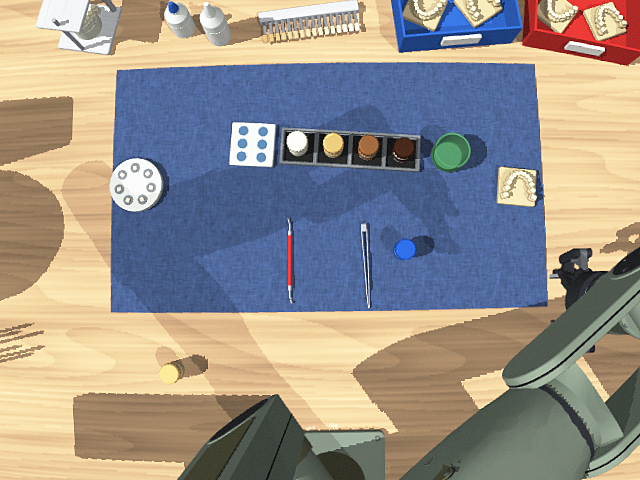

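The jars stand at (297,143), (333,145), (368,147) and (404,150), in shade order from palette to pot. Each measures within 2 mm of its compartment centre. The blue jar, carver and tweezers haven't moved, and the gripper is clear of everything.

```bash
python3 -c "
from plant import ctrl
print(ctrl.finish_job())"
```

```text
the job is handed in; nothing more can be done
None
```

The job is handed in: ivory, sand, caramel and chestnut stand upright in the rack from the palette to the pot, each within 2 mm of its compartment centre at the last look, with the bystanders unmoved and 32 s of the 80 s used.

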